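# Pin the filing block in its yoke

### The job

Set the eight-sided wooden filing block down in the saddle between the two upright cheeks of the yoke, its bore in line with the holes in the cheeks. Then take the handled axle from its wooden rest and push it, from either side, through one cheek, the block and the other cheek until its shoulder is fully home against the cheek, and let go. Leave the other things on the bench where they are.

Things in the scene. Friction and masses are not known exactly. Their poses are not given: they have to be found in the camera images.
- filing_block: Loose eight-sided prism of light wood, grooved faces, 50 mm across flats, 36 long, about 90 g, 14 mm bore from end to end. Origin at its centre; y axis along the bore, level. Starts on the bench on one flat (centre 25 mm up), left or right of the yoke. Two flats stand upright, facing its local +x and -x (each 20 mm high, 36 long): grasp across these.
- yoke: Fixed grey metal yoke. Origin on the bench under its centre, z up, y along the line of the holes. Foot 76 (x) by 112 (y) by 10 mm. Two upright cheeks, 46 mm wide in x, 8 thick, at y = 22 to 30 and -22 to -30 mm, tops 76 mm up, each with a plain 12 mm hole 58 mm up. Between them is a saddle, open to +x and -x above its ramps.
- yoke_centre (a point): Point on the line of the holes midway between the cheeks, 58 mm up: block centre and axle origin come here when home. The saddle under it: a flat floor 33 mm up, on which one flat of the block rests, and two 45 degree ramps (inner tops at x = +18 and -18 mm, about 39 mm up) that centre the block.
- axle: Loose axle, about 60 g, x axis along it towards the handle. Shaft 10 mm thick from x = -38 to 30 mm, nose tapering to 3 mm at x = -50; shoulder disc 20 mm across, x = 30 to 34; round black handle 16 mm thick, x = 34 to 80 (grip about x = 58). The shoulder's x = 30 face meets a cheek's outer face when home. Starts level on its rest, axis 40 mm up; centre of mass near x = 8.
- axle_rest: Fixed wooden rest, origin on the bench under its centre; foot 80 (x) by 44 (y) by 8 mm; two posts at x = +25 and -25 mm, 44 mm high, with 12 mm wide notches open to the top that carry the axle's shaft. The handle stands out freely beyond the +x end. Starts on the side of the yoke where the block is not.
- oil_cup: Bystander, loose, to be left alone: oil cup with a domed lid, 27 mm across, 23 tall. Origin at the centre of its underside.
- ballpen: Bystander, loose, to be left alone: black pen, 145 mm long. Origin at the centre of its underside.
- fine_tweezers: Bystander, loose, to be left alone: thin steel tweezers, 112 mm long. Origin at the centre of its underside.
- coil_box: Bystander, loose, to be left alone: small grey instrument box, 34x52x17 mm. Origin at the centre of its underside.
- punch: Bystander, loose, to be left alone: thin steel pin punch, 98 mm long. Origin at the centre of its underside.
- round_tin: Bystander, loose, to be left alone: round flat tin, 63 mm across, 20 tall. Origin at the centre of its underside.
Things that resemble listed ones, but are neither listed nor needed, are in the scene too. Of the things that look like the filing_block, take the one that is farthest to the robot's left at the start.

How it is judged:
On the way, in this order (a step that is already met when the one before it is completed fails the run):
1. the filing block sits in the saddle, bore in line with the holes (distance between filing_block and yoke_centre below 0.006 m and angle between the y axis of filing_block and the y axis of yoke, either way round below 0.12 rad), for 0.2 s.
2. the axle is through both cheeks and the block, shoulder home (all of step 1 and distance between axle and yoke_centre below 0.005 m and angle between the x axis of axle and the y axis of yoke, either way round below 0.08 rad), for 0.2 s.
At the end, for the whole second after the job is handed in: The block's centre is within 6 mm of the yoke's centre point with its bore within 0.12 rad of the line of holes, the axle's origin is within 5 mm of that point (shoulder against one cheek, either side) and in line within 0.08 rad, and both are at rest (all of step 2 and linear speed of each of axle, filing_block below 0.02 m/s and angular speed of filing_block below 0.3 rad/s); the robot touches nothing.
It fails at once if one of the bystanders is moved more than 30 mm (distance of any of oil_cup, ballpen, fine_tweezers, coil_box, punch, round_tin from where it was at the start of the episode above 0.03 m).
It also fails if it takes over 64 s, if anything falls off the work surface, if the arm or the gripper's body presses on something with over 40 N, if the wrist force passes 120 N, or if a joint passes its speed limit or range.

### The arm

A 7-joint arm with a two-finger parallel gripper is mounted at the origin on a cart in front of the work surface, level with it; the furniture and walls round the work are solid. World frame = base frame: x ahead of the robot, y to its left, z up, the work surface at z = 0. Lengths are in m, angles in rad, forces in N, time in s.
With the tool pointing down it reaches from about 0.4 to 0.9 m from the base axis. Payload 5.6 kg.
Tool frame: the origin (TCP) lies midway between the tips of the shut fingers; the grasp point (between the pads) lies 19 mm behind it; z points along the fingers, y is the line along which they close (so a half turn about z gives the same grasp; the last joint's range is limited). The gripper opens to 92 mm and grips with 3 to 60 N. Pads are 20 mm wide; open, the fingers measure 128 mm over their backs; the gripper's body (75 mm by 189 mm) begins 69 mm behind the grasp point.
Start: joints at [-0.043, 0.468, -0.012, 1.603, 0.006, 1.071, -0.056], TCP at [0.65, -0, 0.215] pointing down, gripper open.
Joint ranges: [-2.53, 2.53], [-0.31, 2.02], [-1.57, 1.55], [0.28, 2.44], [-1.29, 4.43], [0.15, 1.84], [-2.92, 2.92]. Speed limits (rad/s): [2.57, 2.57, 3.14, 3.14, 3.14, 3.14, 3.14].

### API

Orientations are given as a 3x3 rotation matrix whose columns are the frame's x, y, z axes.
In Python, from station import env, effector, solver, viewer, workorder, search_frame, tip_of gives the robot as it stands. Calls block until the motion is done:
- env.reach(position, orientation): joint-space move of the TCP to a pose.
- env.movel(position, frame=None, rate=0.15): straight line of the TCP; frame=None keeps the orientation; rate is the mean speed in m/s.
- env.goto_joints(angles): joint-space move.
- effector.release() and effector.grasp(squeeze=None): open the fingers fully, or close them until they stop; squeeze is the grip in N (None keeps the last).
- env.pause(seconds).
- solver.inverse_kinematics(position, orientation): joint angles nearest the present ones, or None.
- env.sense(): the state.
- viewer.read_camera(name): name is "scene" or "side" or "wrist"; returns (picture, depth): 420x560x3 uint8, red, green, blue; 420x560 float32, m along the optical axis (not along the pixel's ray), 0 where there is no reading.
- viewer.camera_info(name): a dict with "intrinsics" (3x3 intrinsics, pixels), "dist_coeffs" ([k1, k2, p1, p2, k3] as OpenCV has them; the pictures are not rectified), "eye" and "rotation" of the camera in the world; the wrist camera has in their place "T_tool_cam" (4x4, takes a point from camera to tool coordinates, whose origin is the TCP and whose axes are the flange's). Camera axes: x right, y up, looking along -z (the intrinsics and any distortion apply to the point x, -y, -z); pixel columns grow to the right and rows downward; lengths in m; the calibration is good to about 2 mm. A picture is of the moment at which its call begins: read the wrist's pose just before it. camera_info takes no time and is no camera call.
A pose or a line that the arm cannot do raises env.PlanningError and nothing moves.
- workorder.finish_job(): hands the job in; it is judged then, once.
Trained networks look in the newest picture that a camera, given by its name, has taken for a name from the list of things; names that differ only in an ending like _2 or _b are one class to them, and where a whole thing is asked for, a point or a joint stands for the part that bears it (a point fixed in the world has none). Each returns a list of dicts, best first, with "score" (0 to 1); they miss things now and then, are a little off and sometimes report something else, mostly with a low value. They report only what shows in the picture. A call takes as long as a camera call. They do not tell look-alikes from the thing itself.
- search_frame(camera, name): "at" ([x, y, z] in m, in world coordinates, good to about 4 mm: the middle of the surface that is visible of it).
- tip_of(camera, name): "at" ([x, y, z] in m, in world coordinates, good to about 4 mm: a listed point, or the origin of a listed thing).
The state is a dict: "t": time; "joint_positions": joint angles; "joint_velocities": joint speeds; "tau": joint torques, N m; "ee_pos": TCP position; "tcp_rot": TCP orientation; "wrist_force": force on the tool from outside, world axes, zero at the start; "moment": the same for the moment, N m; "gripper_width": finger opening in m; "grasp_force": force on a finger pad.
Only numpy, scipy, OpenCV 4.12 (cv2) and the standard library are available. Lean on these libraries where they do the work, as an engineer would, in place of code of your own. Each camera call takes 0.05 s, during which the arm holds its last target. There are 200 camera calls.

## Working session

There is one attempt and no reset: what is moved stays moved. The work goes in short steps, each a Python script; the robot and the scene stay as the last script left them, time stands still between calls to the robot, and variables do not carry over. Pictures are saved under pics/ and viewed, at most 10 in all, crops included, and the job is handed in when it is done.

```bash
mkdir -p pics; ls; cat > h.py <<'E'
import numpy as np, cv2
from station import env, effector, solver, viewer, workorder, search_frame, tip_of
def snap(cam, fn=None):
    s=env.sense(); pic,d=viewer.read_camera(cam); i=viewer.camera_info(cam)
    if "eye" in i: R,e=np.array(i["rotation"]),np.array(i["eye"])
    else:
        T=np.array(i["T_tool_cam"]); Rt=np.array(s["tcp_rot"]); R=Rt@T[:3,:3]; e=Rt@T[:3,3]+np.array(s["ee_pos"])
    if fn: cv2.imwrite("pics/"+fn,pic[:,:,::-1])
    return dict(pic=pic,d=d,K=np.array(i["intrinsics"],float),D=np.array(i["dist_coeffs"],float),R=R,e=e)
def cloud(c):
    h,w=c["d"].shape; u,v=np.meshgrid(np.arange(w),np.arange(h))
    p=cv2.undistortPoints(np.stack([u,v],-1).reshape(-1,1,2).astype(float),c["K"],c["D"]).reshape(h,w,2)
    z=c["d"]; P=np.stack([p[...,0]*z,-p[...,1]*z,-z],-1)
    W=P@c["R"].T+c["e"]; W[z==0]=np.nan
    return W
def proj(c,X):
    q=(np.atleast_2d(X)-c["e"])@c["R"]; q=q*[1,-1,-1]
    return cv2.projectPoints(q,np.zeros(3),np.zeros(3),c["K"],c["D"])[0].reshape(-1,2)
E
python3 - <<'E'
from h import *
for n in ["scene","side"]:
    c=snap(n,n+"0.png"); print(n,c["e"].round(3),c["R"].round(2).tolist(),c["K"][0,0])
    for t in ["filing_block","yoke","axle","axle_rest","oil_cup","ballpen","fine_tweezers","coil_box","punch","round_tin"]:
        r=search_frame(n,t); print(t,[(np.round(x["at"],3).tolist(),round(x["score"],2),proj(c,x["at"])[0].round().tolist()) for x in r])
print(env.sense()["t"])
E
```

```text
pics
scene [-0.32   0.647  0.535] [[-0.5, 0.34, -0.8], [-0.87, -0.21, 0.45], [-0.01, 0.92, 0.4]] 474.7897817592248
filing_block [([0.829, 0.117, 0.036], 0.81, [239.0, 192.0]), ([0.457, 0.24, 0.035], 0.66, [263.0, 259.0])]
yoke [([0.51, 0.032, 0.026], 0.87, [328.0, 231.0])]
axle [([0.532, -0.145, 0.045], 0.67, [379.0, 205.0])]
axle_rest [([0.489, -0.15, 0.011], 0.79, [390.0, 222.0]), ([0.37, -0.034, 0.008], 0.43, [388.0, 254.0])]
oil_cup [([0.367, 0.101, 0.013], 0.72, [341.0, 269.0]), ([0.532, -0.145, 0.042], 0.49, [379.0, 206.0]), ([0.494, -0.153, 0.012], 0.48, [390.0, 221.0])]
ballpen [([0.37, -0.035, 0.008], 0.67, [388.0, 254.0])]
fine_tweezers [([0.363, 0.26, 0.002], 0.73, [277.0, 297.0])]
coil_box [([0.607, 0.112, 0.011], 0.5, [279.0, 229.0])]
punch []
round_tin [([0.552, 0.413, 0.017], 0.66, [171.0, 268.0])]
side [0.148 0.853 1.293] [[-0.86, 0.41, -0.29], [-0.5, -0.71, 0.49], [-0.01, 0.57, 0.82]] 531.7773282667663
filing_block [([0.465, 0.24, 0.043], 0.93, [297.0, 261.0]), ([0.834, 0.129, 0.041], 0.83, [207.0, 178.0])]
yoke [([0.516, 0.041, 0.023], 0.72, [315.0, 204.0])]
axle [([0.539, -0.151, 0.046], 0.64, [338.0, 152.0]), ([0.497, -0.153, 0.008], 0.55, [350.0, 165.0])]
axle_rest [([0.496, -0.152, 0.009], 0.72, [350.0, 165.0])]
oil_cup [([0.372, 0.099, 0.019], 0.61, [351.0, 241.0])]
ballpen [([0.377, -0.038, 0.007], 0.67, [369.0, 207.0])]
fine_tweezers [([0.364, 0.26, 0.01], 0.58, [327.0, 289.0]), ([0.518, 0.04, 0.022], 0.51, [315.0, 204.0])]
coil_box [([0.606, 0.113, 0.022], 0.66, [276.0, 209.0])]
punch [([0.607, -0.009, 0.002], 0.51, [296.0, 184.0])]
round_tin [([0.562, 0.421, 0.018], 0.72, [231.0, 302.0])]
1.1
```

```bash
python3 - <<'E'
import cv2,numpy as np
a=cv2.imread("pics/scene0.png");b=cv2.imread("pics/side0.png")
a=cv2.resize(a[150:330,130:450],(800,450)); b=cv2.resize(b[110:340,170:440],(700,596))
cv2.imwrite("pics/a.png",a);cv2.imwrite("pics/b.png",b)
E
```

```text
(no output)
```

View pics/a.png

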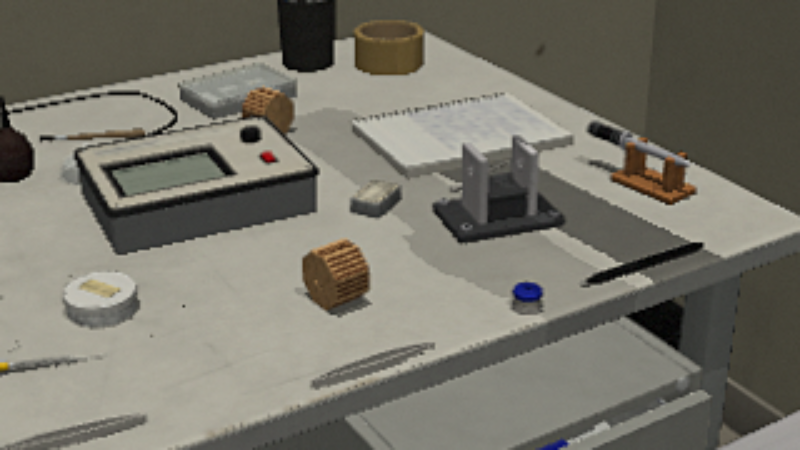

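View pics/b.png

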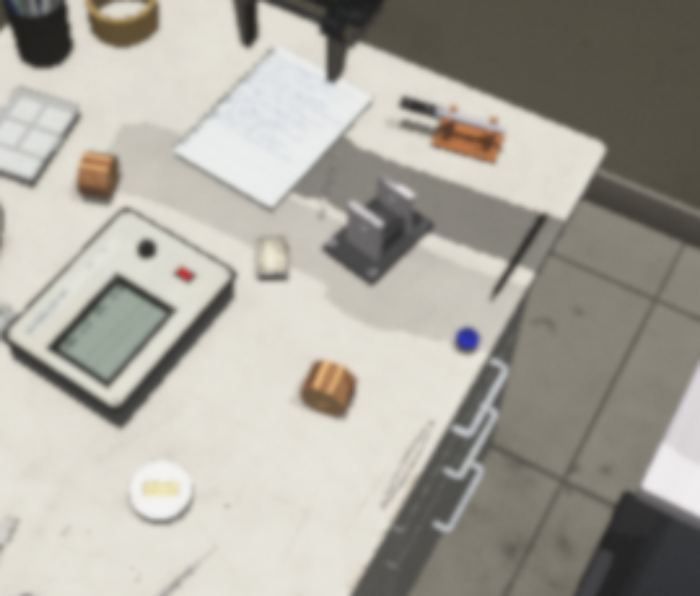

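Two things look like the filing block: scene pixel (263,259) at about (0.46, 0.24) and scene pixel (239,192) at about (0.83, 0.12). The first is farthest to the robot's left, so I choose it. The yoke is at (328,231). The axle is on its rest at (385,212), with the handle pointing to +x. I'll check these from close up with the wrist camera.

```bash
python3 - <<'E'
from h import *
R=np.array(env.sense()["tcp_rot"]); print(R.round(3).tolist()); print(np.array(viewer.camera_info("wrist")["T_tool_cam"]).round(3).tolist())
Rd=np.array([[1,0,0],[0,-1,0],[0,0,-1.]]) if R[0,0]>0 else np.array([[-1,0,0],[0,1,0],[0,0,-1.]])
T=np.array(viewer.camera_info("wrist")["T_tool_cam"])
off=Rd@T[:3,3]
ims=[]
for k,p in dict(axle=(0.53,-0.15),yoke=(0.51,0.035),block=(0.462,0.24)).items():
    try: env.reach([p[0]-off[0],p[1]-off[1],0.30],Rd)
    except env.PlanningError as e:
        print(k,e); continue
    c=snap("wrist",f"w_{k}.png"); W=cloud(c); np.savez(f"w_{k}.npz",W=W,**c)
    for t in dict(axle=["axle","axle_rest"],yoke=["yoke_centre","yoke"],block=["filing_block"])[k]:
        print(t,[(np.round(x["at"],4).tolist(),round(x["score"],2)) for x in tip_of("wrist",t)])
    ims.append(c["pic"][:,:,::-1])
cv2.imwrite("pics/w.png",cv2.resize(np.hstack(ims),(800,200*3//len(ims))))
print(env.sense()["t"])
E
```

```text
[[0.0, 1.0, 0.0], [1.0, -0.0, -0.0], [-0.0, 0.0, -1.0]]
[[0.001, 0.965, 0.264, 0.074], [1.0, -0.001, -0.001, -0.0], [-0.001, 0.264, -0.965, -0.172], [0.0, 0.0, 0.0, 1.0]]
axle []
axle_rest [([0.4999, -0.1578, -0.0033], 0.94)]
yoke_centre [([0.5251, 0.0211, 0.0582], 0.65)]
yoke [([0.5248, 0.0238, -0.0006], 0.81)]
filing_block [([0.475, 0.2276, 0.0275], 0.76)]
4.25
```

View pics/w.png

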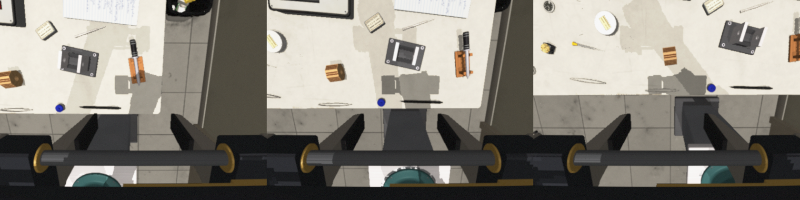

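```bash
cat > meas.py <<'E'
from h import *
def region(W,c,r,z0,z1):
    m=(np.hypot(W[...,0]-c[0],W[...,1]-c[1])<r)&(W[...,2]>z0)&(W[...,2]<z1); return W[m]
def show(n,P):
    if len(P)<8: print(n,len(P)); return
    (cx,cy),(w,h),a=cv2.minAreaRect(P[:,:2].astype(np.float32)*1000)
    print(n,len(P),"rect",round(cx,1),round(cy,1),round(w,1),round(h,1),"ang",round(a,2),"mean",(P.mean(0)*1000).round(1),"zmed",round(np.median(P[:,2])*1000,1))
E
python3 - <<'E'
from meas import *
ld=lambda k:np.load(f"w_{k}.npz")["W"]
for k in ["axle","yoke","block"]:
    W=ld(k); P=region(W,(0.525,0.022),.09,-.02,.02); 
    print("==",k)
    show("bench@yoke",region(W,(0.525,0.022),.12,-.02,.006))
    show("tops",region(W,(0.525,0.022),.07,.070,.085))
    show("foot",region(W,(0.525,0.022),.09,.006,.015))
    show("block top",region(W,(0.475,0.228),.06,.044,.06))
    show("block all",region(W,(0.475,0.228),.06,.006,.06))
    show("rest foot",region(W,(0.50,-0.155),.06,.005,.012))
    show("axle hi",region(W,(0.54,-0.155),.1,.040,.055))
c=dict(np.load("w_block.npz")); 
d=dict(np.load("w_axle.npz"));e=dict(np.load("w_yoke.npz"))
ims=[]
for q,p in [(c,(0.47,0.228,.04)),(e,(0.525,.022,.05)),(d,(0.54,-.155,.04))]:
    u,v=proj(q,np.array(p))[0].astype(int); print(u,v); u=np.clip(u,50,510);v=np.clip(v,50,370)
    ims.append(cv2.resize(q["pic"][v-50:v+50,u-50:u+50,::-1],(266,266),interpolation=cv2.INTER_CUBIC))
cv2.imwrite("pics/crop.png",np.hstack(ims))
E
```

```text
== axle
bench@yoke 16180 rect 524.0 20.9 236.0 239.7 ang 46.45 mean [530.1  19.4   1.6] zmed 1.6
tops 669 rect 525.0 20.9 60.6 46.0 ang 77.49 mean [525.5  21.4  76.7] zmed 77.4
foot 2044 rect 549.6 15.1 112.1 126.6 ang 79.0 mean [530.9   5.2  11.3] zmed 11.5
block top 654 rect 472.8 230.2 38.3 37.0 ang 5.81 mean [472.8 226.9  49.9] zmed 50.9
block all 1535 rect 473.0 229.9 50.9 38.8 ang 6.02 mean [473.8 221.8  38.3] zmed 41.9
rest foot 1014 rect 499.4 -158.8 80.1 44.0 ang 9.07 mean [ 500.9 -158.7    9.3] zmed 9.3
axle hi 1006 rect 520.6 -155.4 128.9 27.8 ang 9.16 mean [ 527.5 -153.6   46.3] zmed 46.0
== yoke
bench@yoke 17135 rect 523.6 20.6 235.9 239.3 ang 44.92 mean [530.   21.4   1.5] zmed 1.5
tops 526 rect 525.2 20.7 60.3 45.0 ang 77.72 mean [525.5  20.4  77.2] zmed 77.3
foot 2471 rect 550.3 15.3 112.1 126.1 ang 77.8 mean [529.   21.9  11.2] zmed 11.3
block top 709 rect 473.0 231.0 36.8 36.9 ang 6.26 mean [473.5 230.   49.9] zmed 50.8
block all 1287 rect 473.1 230.9 48.9 37.2 ang 6.78 mean [474.1 226.   41.7] zmed 45.6
rest foot 1021 rect 499.0 -157.9 79.1 45.0 ang 9.18 mean [ 499.1 -150.5    9.2] zmed 9.3
axle hi 1129 rect 521.5 -154.6 128.6 29.4 ang 8.31 mean [ 527.9 -151.5   46. ] zmed 46.0
== block
bench@yoke 16738 rect 516.9 21.9 223.3 239.6 ang 0.63 mean [523.9  24.1   1.5] zmed 1.4
tops 795 rect 525.9 21.1 63.2 46.3 ang 77.97 mean [526.1  21.6  76.2] zmed 77.0
foot 2225 rect 549.9 16.8 112.2 126.4 ang 77.93 mean [525.4  38.5  11. ] zmed 11.2
block top 736 rect 473.1 230.7 36.7 36.1 ang 7.58 mean [473.3 230.8  50.1] zmed 50.9
block all 1009 rect 473.0 230.7 49.1 36.1 ang 7.6 mean [473.1 230.7  47.5] zmed 49.9
rest foot 1090 rect 497.6 -151.0 80.2 33.6 ang 10.68 mean [ 498.2 -148.5    8.9] zmed 9.0
axle hi 0
288 119
290 113
285 118
```

View pics/crop.png

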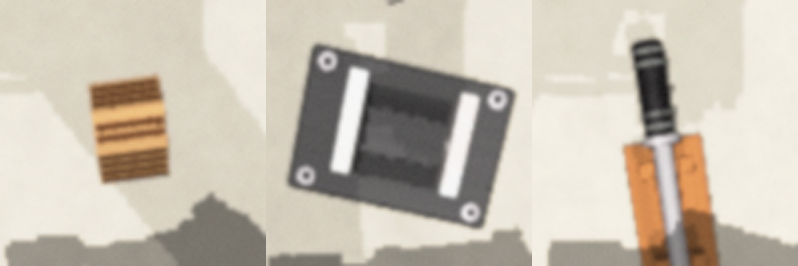

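The views show the block's grooved faces and yaw at scene pixel (263,259), the yoke's two cheek tops, and the axle on its rest with the handle towards +x. I'll take one more wrist view turned by 180° so the hand-eye bias cancels, then fit the poses.

```bash
cat >> meas.py <<'E'
def axlefit(W,yaw0=np.radians(9)):
    P=region(W,(0.53,-0.155),.1,.044,.056)
    d=np.array([np.cos(yaw0),np.sin(yaw0)]); n=np.array([-d[1],d[0]]); o=np.array([.5,-.157])
    s=(P[:,:2]-o)@d*1000; l=(P[:,:2]-o)@n*1000; z=P[:,2]*1000
    b=np.arange(-50,110,5)
    for a in b:
        m=(s>=a)&(s<a+5)
        if m.sum()>3: print(a,m.sum(),"lat %.1f..%.1f z %.1f"%(*np.percentile(l[m],[2,98]),np.percentile(z[m],95)))
    print("max s",s.max())
E
python3 - <<'E'
from meas import *
Rf=np.diag([-1,1,-1.]); 
T=np.array(viewer.camera_info("wrist")["T_tool_cam"]); off=Rf@T[:3,3]
env.reach([0.50-off[0],0.04,0.30],Rf); env.pause(.2)
c=snap("wrist","wf.png"); W=cloud(c); np.savez("w_flip.npz",W=W,**c)
show("bench@yoke",region(W,(0.525,0.022),.12,-.02,.006))
show("tops",region(W,(0.525,0.022),.07,.070,.085))
show("foot",region(W,(0.525,0.022),.08,.006,.015))
show("block top",region(W,(0.475,0.228),.06,.044,.06))
show("block all",region(W,(0.475,0.228),.06,.006,.06))
show("rest foot",region(W,(0.50,-0.155),.06,.005,.012))
for k in ["flip","axle","yoke"]:
    print(k); axlefit(np.load(f"w_{k}.npz")["W"])
W=np.load("w_block.npz")["W"]
Q=W[(W[...,2]>.022)&(W[...,0]>.45)&(W[...,0]<.75)&(W[...,1]>.08)&(W[...,1]<.35)]
print("tall near:",[( (Q[m].min(0)*1000).round(),(Q[m].max(0)*1000).round()) for m in [Q[:,0]>.54] if m.any()])
print(env.sense()["t"])
y=np.radians(-12.2)
for a in [7.2,7.2+180,-12.2,-12.2+180]:  # tool y along block x
    a=np.radians(a); yy=np.array([np.cos(a),np.sin(a),0]); z=np.array([0,0,-1.]); R=np.stack([np.cross(yy,z),yy,z],1)
    q=solver.inverse_kinematics([.5,.1,.15],R); print(None if q is None else np.round(q,2))
E
```

```text
bench@yoke 16107 rect 523.7 20.8 236.4 239.3 ang 45.15 mean [515.9  21.5   1.5] zmed 1.5
tops 496 rect 524.8 21.4 60.1 46.0 ang 77.79 mean [524.2  20.6  77.2] zmed 77.4
foot 2276 rect 545.1 17.1 112.3 117.8 ang 77.79 mean [523.7  23.5  11.2] zmed 11.3
block top 853 rect 473.3 231.1 40.2 37.7 ang 7.26 mean [473.4 230.2  49.9] zmed 50.9
block all 1486 rect 473.1 231.1 50.4 37.8 ang 7.57 mean [473.6 226.1  42.2] zmed 45.9
rest foot 1041 rect 499.3 -158.4 80.7 44.7 ang 9.47 mean [ 498.  -151.2    9.2] zmed 9.3
flip
-40 8 lat -2.2..3.0 z 45.2
-35 23 lat -4.0..3.9 z 46.8
-30 64 lat -13.9..13.0 z 46.8
-25 52 lat -14.0..13.1 z 46.9
-20 22 lat -3.0..3.7 z 46.9
-15 23 lat -3.3..4.4 z 47.2
-10 20 lat -2.4..4.3 z 46.9
-5 17 lat -3.5..3.0 z 47.0
0 17 lat -3.2..2.7 z 47.3
5 23 lat -4.2..3.6 z 47.8
10 19 lat -3.1..2.5 z 46.9
15 24 lat -4.2..3.6 z 46.9
20 62 lat -13.4..12.4 z 47.0
25 51 lat -14.0..11.8 z 46.6
30 22 lat -3.8..3.9 z 46.7
35 43 lat -7.5..8.7 z 52.3
40 38 lat -5.6..7.3 z 49.7
45 39 lat -5.7..6.8 z 49.9
50 39 lat -6.3..7.3 z 49.8
55 36 lat -5.9..7.1 z 49.7
60 38 lat -6.2..6.6 z 49.8
65 3
[... 1084 characters left out ...]
 -3.4..4.3 z 46.6
5 22 lat -3.7..4.0 z 47.0
10 21 lat -4.1..3.6 z 47.3
15 27 lat -7.7..11.1 z 47.7
20 73 lat -14.9..12.6 z 47.3
25 45 lat -13.3..11.8 z 47.3
30 21 lat -3.1..3.1 z 47.5
35 49 lat -7.1..9.5 z 51.3
40 43 lat -5.6..7.8 z 49.7
45 45 lat -5.9..6.6 z 50.1
50 45 lat -5.9..7.1 z 49.6
55 45 lat -6.4..7.1 z 49.3
60 47 lat -6.4..7.0 z 49.9
65 48 lat -7.0..6.9 z 49.1
70 51 lat -6.7..7.6 z 50.0
75 45 lat -5.5..6.3 z 50.3
80 45 lat -6.1..6.5 z 49.9
85 7 lat -1.2..5.0 z 49.0
max s 85.95892337324409
tall near: []
7.5417
[-0.34  0.31  0.09  2.01 -0.04  0.82 -0.1 ]
[ 0.03  0.34 -0.35  1.98  0.15  0.84  2.86]
[-0.38  0.31  0.14  2.01 -0.06  0.82 -0.42]
[-0.01  0.34 -0.3   1.98  0.13  0.84  2.55]
```

```bash
cat >> h.py <<'E'
def ori(deg):
    a=np.radians(deg); y=np.array([np.cos(a),np.sin(a),0]); z=np.array([0,0,-1.]); return np.stack([np.cross(y,z),y,z],1)
def st(n):
    s=env.sense(); print(n,"t%.2f"%s["t"],np.round(s["ee_pos"],4),"w%.4f"%s["gripper_width"],"gf%.1f"%s["grasp_force"],"F",np.round(s["wrist_force"],1))
YC=np.array([.525,.0211]); YY=-12.25
B=np.array([.4731,.2309]); BY=7.4
E
python3 - <<'E'
from h import *
env.reach([*B,.11],ori(BY)); env.movel([*B,.012]); st("down")
effector.grasp(30); env.pause(.2); st("grasp")
env.movel([*B,.125]); st("lift")
env.reach([*YC,.125],ori(YY)); env.pause(.2); st("above")
c=snap("wrist","held.png"); np.savez("w_held.npz",W=cloud(c),**c)
c=snap("side","held_s.png"); 
u,v=proj(c,np.array([*YC,.08]))[0].astype(int)
cv2.imwrite("pics/held_c.png",cv2.resize(c["pic"][v-60:v+60,u-70:u+70,::-1],(700,600),interpolation=cv2.INTER_CUBIC))
E
```

```text
down t9.93 [0.4737 0.2311 0.0126] w0.0919 gf0.0 F [0.9 0.3 0.1]
grasp t10.83 [0.4732 0.2309 0.0121] w0.0497 gf30.0 F [-0.6  0.1  1.9]
lift t11.73 [0.4724 0.2306 0.1242] w0.0497 gf30.0 F [-0.7 -0.2 -0.5]
above t12.80 [0.5248 0.0232 0.1249] w0.0494 gf30.0 F [-0.2 -0.3 -0.2]
```

View pics/held_c.png

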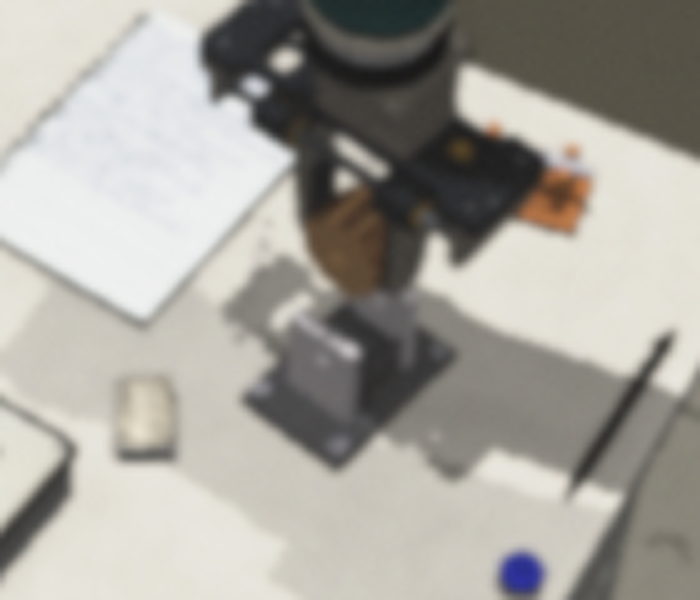

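The block is held level between the pads, above the cheeks at about (350,250). The TCP is 2 mm off in y, so I'll let it settle and correct that while lowering.

```bash
cat >> h.py <<'E'
def settle(p,n=3,rate=.05):
    p=np.array(p,float); t=p.copy()
    for _ in range(n):
        env.movel(t,rate=rate); env.pause(.25); e=p-np.array(env.sense()["ee_pos"])
        if np.linalg.norm(e)<5e-4: break
        t=t+e
    return t-p
E
python3 - <<'E'
from h import *
env.pause(.3); st("wait"); 
o=settle([*YC,.112]); st("corr"); print(o)
for z in [.085,.06,.050,.047]:
    env.movel(np.array([*YC,z])+o,rate=.06); env.pause(.15); st(z)
    if np.linalg.norm(env.sense()["wrist_force"])>15: break
E
```

```text
wait t13.20 [0.525  0.0212 0.125 ] w0.0497 gf30.0 F [-0.6 -0.2 -2.1]
corr t13.86 [0.5252 0.0211 0.1122] w0.0497 gf30.0 F [ 0.4  0.2 -0.6]
[0. 0. 0.]
0.085 t14.61 [0.5253 0.0211 0.0853] w0.0501 gf30.0 F [-0.6 -0.5 -0.1]
0.06 t15.32 [0.5253 0.0211 0.0602] w0.0501 gf30.0 F [-0.2 -0.1  1. ]
0.05 t15.79 [0.5251 0.0211 0.05  ] w0.0502 gf30.0 F [ 0.4  0.5 -0.6]
0.047 t16.19 [0.525  0.0211 0.047 ] w0.0501 gf30.0 F [ 0.1 -0.2 -0.2]
```

```bash
python3 - <<'E'
from meas import *
env.movel([*YC,.0453],rate=.03); env.pause(.2); st("home")
effector.release(); env.pause(.2); st("rel")
env.movel([*YC,.14]); 
Rd=ori(-90); T=np.array(viewer.camera_info("wrist")["T_tool_cam"]); off=Rd@T[:3,3]
env.reach([YC[0]-off[0],YC[1],.25],Rd); env.pause(.4)
c=snap("wrist","placed.png"); W=cloud(c)
show("tops",region(W,YC,.07,.070,.083))
show("top flat",region(W,YC,.07,.0835,.09))
P=region(W,YC,.028,.0825,.09); show("flat",P)
u,v=proj(c,np.array([*YC,.08]))[0].astype(int)
cv2.imwrite("pics/placed_c.png",cv2.resize(c["pic"][max(v-50,0):v+50,u-50:u+50,::-1],(500,500),interpolation=cv2.INTER_CUBIC))
st("end")
E
```

```text
home t16.64 [0.525  0.0211 0.0453] w0.0499 gf30.0 F [-1.2 -0.2 -0.8]
rel t17.60 [0.525  0.0211 0.0453] w0.0921 gf0.0 F [-0.4 -0.2  0.3]
tops 1412 rect 524.9 20.8 60.2 48.9 ang 77.78 mean [525.5  20.8  77.1] zmed 77.4
top flat 681 rect 525.2 21.1 36.2 24.3 ang 76.55 mean [525.5  21.1  84.6] zmed 84.5
flat 821 rect 525.4 21.1 36.1 27.1 ang 78.32 mean [525.6  21.1  84.3] zmed 84.3
end t20.10 [0.4508 0.021  0.2499] w0.0919 gf0.0 F [ 0.2 -0.1  0.6]
```

View pics/placed_c.png

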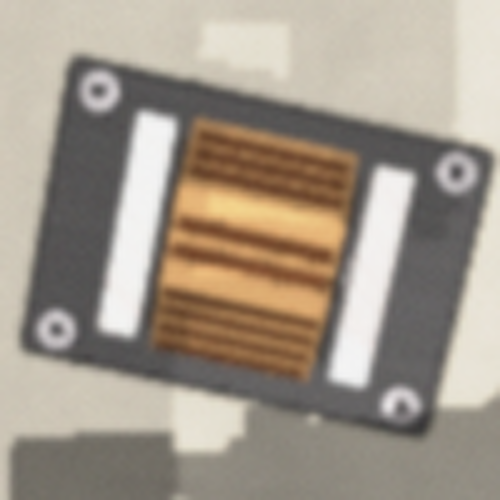

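The block is seated centred between the cheeks, with its top 83 mm up and its bore within about 1° of the line of holes. Next is the axle.

```bash
cat >> h.py <<'E'
AY=9.1; a_=np.radians(AY); A=np.array([.5,-.157])+.0053*np.array([np.cos(a_),np.sin(a_)])
G=A+.058*np.array([np.cos(a_),np.sin(a_)])
yh=np.array([np.sin(np.radians(-YY)),np.cos(np.radians(YY))])
E
python3 - <<'E'
from meas import *
q=solver.inverse_kinematics([*(YC+.153*yh),.039],ori(YY+180)); print(np.round(q,2))
q2=solver.inverse_kinematics([*(YC+.088*yh),.039],ori(YY+180)); print(np.round(q2,2))
env.reach([*G,.12],ori(AY+90)); env.movel([*G,.021]); env.pause(.4); st("down")
effector.grasp(45); env.pause(.2); st("grasp")
env.movel([*G,.06],rate=.08); env.movel([*G,.15]); env.pause(.1); st("lift")
env.reach([*(YC+.17*yh),.15],ori(YY+180)); env.pause(.4); st("over")
c=snap("wrist","ax.png"); W=cloud(c); np.savez("w_ax.npz",W=W,**c)
p=np.array(env.sense()["ee_pos"]); 
V=W-p; s=V[...,:2]@yh*1000; l=V[...,:2]@np.array([yh[1],-yh[0]])*1000; z=V[...,2]*1000
for a in range(-115,10,5):
    m=(s>=a)&(s<a+5)&(abs(l)<15)&(z>-10)&(z<45)
    if m.sum()>3: print(a,m.sum(),"lat %.1f..%.1f z %.1f"%(*np.percentile(l[m],[3,97]),np.percentile(z[m],90)))
E
```

```text
[-1.2   1.12  1.33  1.94 -1.21  1.21 -2.74]
[-1.04  0.88  1.11  2.   -1.    0.95 -2.75]
down t23.69 [ 0.5627 -0.1472  0.0214] w0.0917 gf0.0 F [0.  0.  0.3]
grasp t25.04 [ 0.5625 -0.147   0.021 ] w0.0146 gf45.0 F [ 0.4  0.  -0.2]
lift t26.52 [ 0.5618 -0.1471  0.1487] w0.0148 gf45.0 F [ 0.6 -0.2 -0.5]
over t28.19 [0.5613 0.1867 0.15  ] w0.0147 gf45.0 F [ 0.3  0.2 -0.3]
-110 57 lat -1.2..2.4 z 22.4
-105 152 lat -2.6..3.3 z 23.5
-100 218 lat -4.0..4.7 z 24.9
-95 257 lat -4.5..5.2 z 25.4
-90 259 lat -4.6..5.2 z 25.3
-85 236 lat -4.6..4.8 z 25.3
-80 221 lat -4.1..4.8 z 25.4
-75 229 lat -4.1..4.9 z 25.4
-70 212 lat -4.2..4.9 z 25.3
-65 215 lat -4.2..5.0 z 25.4
-60 210 lat -4.2..5.0 z 25.2
-55 200 lat -4.3..5.1 z 25.3
-50 192 lat -4.3..4.6 z 25.3
-45 186 lat -4.4..4.6 z 25.3
-40 185 lat -4.4..4.7 z 25.4
-35 181 lat -4.4..4.7 z 25.4
-30 483 lat -8.9..8.7 z 29.9
-25 254 lat -7.5..7.3 z 28.6
-20 264 lat -7.6..7.4 z 28.5
-15 987 lat -14.1..14.2 z 41.7
-10 492 lat -14.4..14.3 z 29.8
-5 286 lat -7.5..7.3 z 30.1
0 286 lat -7.5..7.3 z 31.5
5 287 lat -7.5..7.3 z 32.2
```

View pics/ax.png

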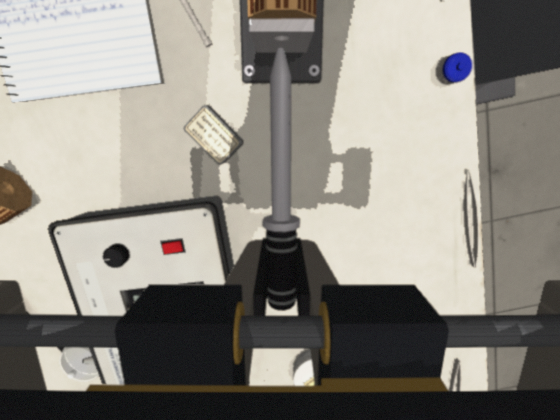

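The axle is held level and straight: nose at (281,50), shoulder at (281,222), level with the yoke hole line. I'll check clearance to the grey instrument at (140,230), then lower and insert while watching the force.

```bash
python3 - <<'E'
from h import *
W=np.load("w_ax.npz")["W"]; c=W-np.array([*YC,0]); s=c[...,:2]@yh*1000; l=c[...,:2]@np.array([yh[1],-yh[0]])*1000; z=W[...,2]*1000
m=(z>30)&(z<110)&(s>70)&(s<300)&(abs(l)>25)
print("tall: ",m.sum()); 
for a in range(70,260,20):
    k=m&(s>=a)&(s<a+20)
    if k.any(): print(a,np.round([l[k].min(),l[k].max(),z[k].max()]), np.round(np.min(abs(l[k])))) 
st("now"); print(np.round(env.sense()["joint_positions"],2))
E
```

```text
tall:  15086
150 [ 60. 275.  56.] 60.0
170 [ 57. 285.  56.] 57.0
190 [ 54. 219.  68.] 54.0
210 [ 52. 216.  69.] 52.0
230 [ 51. 214.  56.] 51.0
250 [137. 211.  56.] 137.0
now t28.24 [0.5612 0.1869 0.15  ] w0.0149 gf45.0 F [ 0.5  0.  -0.3]
[ 0.5   1.04 -1.47  1.75  1.06  1.39  1.75]
```

```bash
python3 - <<'E'
from h import *
P=lambda s,z=.039:[*(YC+s*yh),z]
env.movel(P(.155,.15),rate=.08); env.movel(P(.155),rate=.1); o=settle(P(.155)); st("ready"); print(o)
for s in [.143,.138,.134,.128,.120,.110,.100,.094,.090]:
    env.movel(np.array(P(s))+o,rate=.05); env.pause(.12); st(s)
    if np.linalg.norm(env.sense()["wrist_force"])>20: print("STOP"); break
E
```

```text
ready t30.33 [0.5579 0.1726 0.039 ] w0.0147 gf45.0 F [ 0.2 -0.5 -0.8]
[0. 0. 0.]
0.143 t30.84 [0.5554 0.1608 0.039 ] w0.0149 gf45.0 F [-0.4 -0.5 -0.8]
0.138 t31.21 [0.5543 0.156  0.039 ] w0.0151 gf45.0 F [ 0.8  0.5 -0.4]
0.134 t31.57 [0.5534 0.152  0.039 ] w0.0147 gf45.0 F [-0.2  0.4 -0.9]
0.128 t31.96 [0.5522 0.1461 0.039 ] w0.0145 gf45.0 F [-1.5  0.2 -0. ]
0.12 t32.38 [0.5505 0.1383 0.039 ] w0.0150 gf45.0 F [ 0.3 -0.7 -0.1]
0.11 t32.85 [0.5484 0.1286 0.039 ] w0.0149 gf45.0 F [-0.1  0.6 -1.1]
0.1 t33.32 [0.5462 0.1188 0.039 ] w0.0148 gf45.0 F [ 0.   0.4 -0.6]
0.094 t33.70 [0.545  0.1129 0.039 ] w0.0147 gf45.0 F [0.8 0.3 0.1]
0.09 t34.07 [0.5441 0.109  0.039 ] w0.0145 gf45.0 F [ 0.2  0.  -0.8]
```

It slides through freely. Next I push until the shoulder makes contact.

```bash
python3 - <<'E'
from meas import *
P=lambda s,z=.039:[*(YC+s*yh),z]
for s in np.arange(.089,.081,-.001):
    env.movel(P(s),rate=.02); env.pause(.1); st(round(s,3))
    if env.sense()["wrist_force"]@np.array([*yh,0])>8: break
c=snap("wrist","home.png"); W=cloud(c); V=W-np.array([*YC,0]); s=V[...,:2]@yh*1000; l=V[...,:2]@np.array([yh[1],-yh[0]])*1000; z=V[...,2]*1000
m=(abs(l)<12)&(z>66.5)&(z<72)&(s>25)&(s<60); print("shoulder s",np.percentile(s[m],[2,50,98]))
m=(abs(l)<20)&(z>74)&(z<80)&(abs(s)<45); print("cheek tops s",np.percentile(s[m],[1,99]))
cv2.imwrite("pics/home_c.png",cv2.resize(c["pic"][0:260,150:410,::-1],(590,590)))
E
```

```text
0.089 t34.42 [0.5439 0.1081 0.039 ] w0.0148 gf45.0 F [ 0.2 -0.3 -0.8]
0.088 t34.77 [0.5437 0.1071 0.039 ] w0.0148 gf45.0 F [ 0.7 -0.1 -1.3]
0.087 t35.12 [0.5435 0.1061 0.039 ] w0.0147 gf45.0 F [-0.5 -0.2 -0.4]
0.086 t35.47 [0.5433 0.1051 0.039 ] w0.0151 gf45.0 F [-0.1 -0.  -0.5]
0.085 t35.82 [0.543  0.1041 0.039 ] w0.0147 gf45.0 F [ 0.4  0.1 -0.5]
0.084 t36.17 [0.5428 0.1032 0.039 ] w0.0150 gf45.0 F [-0.2  0.  -0.4]
0.083 t36.52 [0.5426 0.1022 0.039 ] w0.0147 gf45.0 F [-0.2  0.4 -0.7]
0.082 t36.87 [0.5424 0.1012 0.039 ] w0.0149 gf45.0 F [-0.3  0.3 -0.3]
shoulder s [53.68439063 55.74386616 59.77766992]
cheek tops s [-29.74552686  29.13619369]
```

View pics/home_c.png

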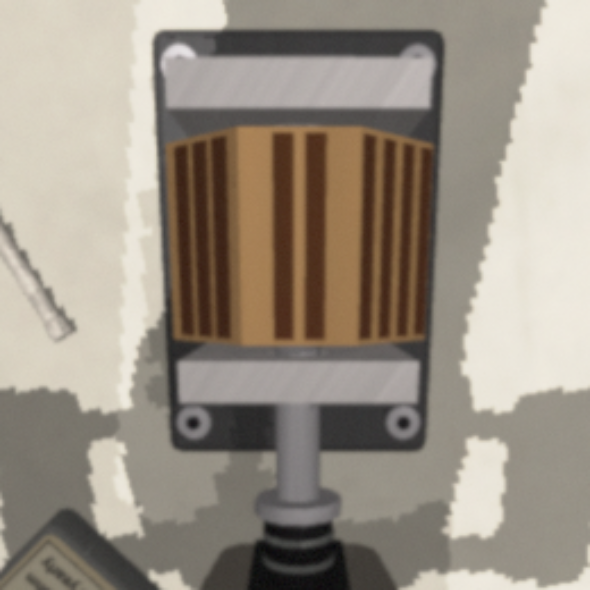

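The picture shows the nose through the near cheek, with the shoulder at (298,500) still about 24 mm from the cheek. I miscounted the travel: home is TCP at s = 58 mm. Continuing.

```bash
python3 - <<'E'
from meas import *
P=lambda s,z=.039:[*(YC+s*yh),z]
for s in [.077,.072,.067,.063,.061,.0595,.0585,.0578,.057,.0563,.0555]:
    env.movel(P(s),rate=.04 if s>.062 else .02); env.pause(.12); st(s)
    F=np.array(env.sense()["wrist_force"])
    if np.linalg.norm(F[:2])>8: break
c=snap("wrist","home2.png"); W=cloud(c); V=W-np.array([*YC,0]); s=V[...,:2]@yh*1000; l=V[...,:2]@np.array([yh[1],-yh[0]])*1000; z=V[...,2]*1000
m=(abs(l)<5)&(z>66.5)&(z<71)&(s>25)&(s<45); print("shoulder s",np.percentile(s[m],[2,50,98]))
E
```

```text
0.077 t37.31 [0.5414 0.0962 0.039 ] w0.0150 gf45.0 F [-0.2  0.3 -0.8]
0.072 t37.70 [0.5403 0.0914 0.039 ] w0.0148 gf45.0 F [-0.6  0.1 -1.9]
0.067 t38.09 [0.5392 0.0866 0.039 ] w0.0145 gf45.0 F [ 0.1 -0.6 -0.1]
0.063 t38.46 [0.5384 0.0826 0.039 ] w0.0149 gf45.0 F [ 0.5 -1.2 -0.8]
0.061 t38.83 [0.5379 0.0807 0.039 ] w0.0148 gf45.0 F [-1.1 -0.2 -1.2]
0.0595 t39.19 [0.5376 0.0792 0.039 ] w0.0151 gf45.0 F [-0.2  0.3 -0.7]
0.0585 t39.56 [0.5374 0.0783 0.039 ] w0.0150 gf45.0 F [-0.6  0.  -1.1]
0.0578 t39.92 [0.5372 0.0776 0.039 ] w0.0148 gf45.0 F [ 0.4  0.3 -0.9]
0.057 t40.29 [0.5372 0.0775 0.0391] w0.0148 gf45.0 F [ 0.5  3.1 -1. ]
0.0563 t40.66 [0.5372 0.0775 0.0392] w0.0148 gf45.0 F [ 1.   5.2 -2.9]
0.0555 t41.02 [0.5372 0.0774 0.0393] w0.0150 gf45.0 F [ 2.   7.5 -4.4]
shoulder s [32.67155458 39.31487104 44.69432326]
```

The shoulder is home: it stops at s ≈ 57.7 mm and the force rises. Releasing, withdrawing upward and checking.

```bash
python3 - <<'E'
from meas import *
P=lambda s,z=.039:[*(YC+s*yh),z]
env.movel(P(.0575),rate=.02); env.pause(.1); st("relax")
effector.release(); env.pause(.2); st("rel")
env.movel(P(.0575,.20)); env.pause(.4); st("up")
c=snap("wrist","fin.png"); W=cloud(c); V=W-np.array([*YC,0]); s=V[...,:2]@yh*1000; l=V[...,:2]@np.array([yh[1],-yh[0]])*1000; z=V[...,2]*1000
for a in list(range(-60,-29,5))+list(range(30,115,5)):
    m=(s>=a)&(s<a+5)&(abs(l)<14)&(z>50)&(z<75)
    if m.sum()>3: print(a,m.sum(),"lat %.1f..%.1f z %.1f"%(*np.percentile(l[m],[3,97]),np.percentile(z[m],90)))
m=(s>-45)&(abs(l)<12)&(z>62)&(z<75)&(s>40)&(s<130); print("handle end",np.percentile(s[m],99.5))
show("block top",region(W,YC,.028,.0825,.09))
cv2.imwrite("pics/fin_c.png",c["pic"][:,:,::-1])
E
```

```text
relax t41.42 [0.5372 0.0775 0.0391] w0.0149 gf45.0 F [ 0.7  4.5 -1.5]
rel t42.82 [0.5372 0.0773 0.039 ] w0.0919 gf0.0 F [-0.5  0.2 -0.7]
up t44.44 [0.5371 0.0773 0.1998] w0.0918 gf0.0 F [-0.2  0.5  0.7]
-50 22 lat -1.7..2.1 z 61.2
-45 37 lat -3.6..3.1 z 63.2
-40 56 lat -4.7..4.0 z 63.7
-35 40 lat -4.7..4.0 z 63.6
30 52 lat -8.4..8.3 z 68.2
35 79 lat -7.0..7.3 z 67.0
40 75 lat -7.1..7.3 z 66.8
45 72 lat -7.1..7.4 z 66.4
50 73 lat -7.1..7.4 z 66.3
55 68 lat -7.2..7.4 z 66.5
60 69 lat -7.2..7.4 z 66.1
65 71 lat -7.3..7.5 z 66.6
70 76 lat -7.3..7.5 z 66.6
75 50 lat -7.3..7.5 z 66.4
handle end 78.95204773084815
block top 1079 rect 524.7 21.3 35.4 26.9 ang 77.72 mean [524.6  20.9  84.4] zmed 84.4
```

View pics/fin_c.png

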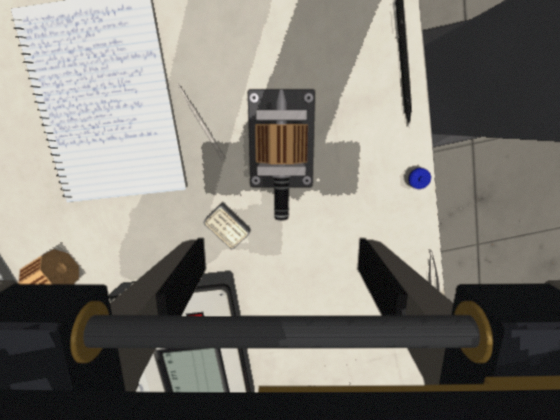

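The nose comes out at (281,100) beyond the far cheek, the shoulder is against the near cheek at (281,178), and the bystanders have not moved. Handing in.

```bash
python3 -c "
from h import *
print(workorder.finish_job()); print(env.sense()['t'])"
```

```text
the job is handed in; nothing more can be done
None
the job is handed in; nothing more can be done
```

The job is handed in: the last camera check before that showed the block seated in the saddle, the axle through both cheeks with its shoulder home, the gripper clear and the bystanders not visibly disturbed; no verdict came back.

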